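# Open the child-resistant cleaning tub and load a lamp bracket

## Task

Get the steel bracket into the cleaning tub: push the tub's child-resistant cap down hard and, keeping it down, turn it anticlockwise as far as it goes so that it unlocks and pops back up when let go, then slide the blue cover fully open along its rails. Lower the bracket into the tub without dropping it, so that it stands upright on its base on the tub floor, and leave the cover open and the other things on the bench where they are.

Things in the scene. Friction and masses are not known exactly. Their poses are not given: they have to be found in the camera images.
- tub: Aluminium tub fixed to the bench, yaw varies. Origin on the bench under its centre, z up. Outside 160 (its x) x 130 (its y) x 75 mm high; walls and floor 4 mm (inner 152 x 122 mm). Two dark rails at x = +-97 mm (12 mm wide, y = -68 to +228 mm, tops 92 mm above the bench) guide the cover; they stick out on the +y side, towards which the cover opens.
- cover (a joint): Blue cover, 176 (tub x) x 150 (tub y) x 8 mm, top 86 mm above the bench. Slides along the tub's +y, in m: 0 shut, 0.14 fully open (end stop); about 3 N moves it and it stays where left. A hidden bolt holds it shut until the cap is turned past about 1.1 rad. It carries the cap, by which it can be pushed.
- cap_top (a point): Centre of the flat top face of the white cap on the middle of the cover, 120 mm above the bench when up; above the tub's origin when shut. The cap is a ribbed disc, 90 mm diameter, 20 mm thick; across its top stands a red bar 80 mm long, 12 mm wide, 19 mm above the face. The point turns with the cap: y along the bar, z up. At joint cap = 0 the bar is along the tub's y.
- cap (a joint): Turn of the cap in rad about the vertical, growing anticlockwise seen from above. Starts locked at 0 to 0.08; teeth block it beyond about 0.1 unless it is held down at least 6 mm. Let go in between, it stays down; beyond about 1.15 rad it springs up again, unlocked; end stop at 1.4. Pressed, under 0.3 N m turns it.
- cap_press (a joint): How far the cap is pushed down, in m: 0 = up, 0.010 = bottom stop. Spring: it begins to move at about 8 N, takes about 14 N at 6 mm and 18 N at 10 mm.
- bracket: Loose steel bracket, about 0.18 kg: base plate 80 (its x) x 50 (its y) x 6 mm, with an upright web along its middle, 56 mm along x, 10 mm thick in y, top 60 mm above the underside; brass bolt heads on the corners. Origin at the centre of the underside, z up. Yaw within 0.8 rad; its place may be swapped with the spool's.
- spool: Bystander: orange spool of solder, 68 mm diameter, 52 mm high, standing. Origin at the centre of the underside.
- iron: Bystander: blue-handled cordless soldering iron lying on the bench, 200 mm long along its x, 36 mm high. Origin on the bench under its middle.
- flux_jar: Bystander: amber jar with black lid, 60 mm diameter, 65 mm high, standing. Origin at the centre of the underside.
There are look-alikes about, which are no part of the job. Leave any red or turquoise look-alike of the bracket alone.

How it is judged (in metres and radians):
On the way, in this order (a step that is already met when the one before it is completed fails the run):
1. the cap is pressed and turned to its unlocked place (value of joint cap above 1.1 rad), for 0.1 s.
2. the cover is slid fully open (value of joint cover above 0.125 m), for 0.2 s.
At the end, for the whole second after the job is handed in: The cap is turned past 1.1 rad and has popped up (pressed less than 3 mm), the cover stands at least 125 mm open, and the bracket rests inside the tub on its floor, upright within 0.2 rad and still (value of joint cap above 1.1 rad and value of joint cap_press below 0.003 m and value of joint cover above 0.125 m and x of bracket in the frame of tub between -0.07 and 0.07 m and y of bracket in the frame of tub between -0.06 and 0.06 m and z of bracket in the frame of tub below 0.02 m and angle between bracket's own z axis and vertical below 0.2 rad and linear speed of bracket below 0.02 m/s); the robot touches nothing.
It fails at once if the spool is moved more than 30 mm (distance of spool from where it was at the start of the episode above 0.03 m).
It fails at once if the iron is moved more than 30 mm (distance of iron from where it was at the start of the episode above 0.03 m).
It fails at once if the flux jar is moved more than 30 mm (distance of flux_jar from where it was at the start of the episode above 0.03 m).
It fails at once if the cap is forced round against its teeth without being pushed down (value of joint cap between 0.25 and 1 rad and value of joint cap_press below 0.004 m).
It fails at once if the bracket is dropped into the tub (falls faster than 0.75 m/s in it, about 29 mm of free fall) (x of bracket in the frame of tub between -0.07 and 0.07 m and y of bracket in the frame of tub between -0.06 and 0.06 m and z of bracket in the frame of tub below 0.07 m and linear speed of bracket above 0.75 m/s).
It also fails if it takes over 64 s, if anything falls off the work surface, if the arm or the gripper's body presses on something with over 40 N, if the wrist force passes 120 N, or if a joint passes its speed limit or range.

## Robot

A 6-joint arm with a two-finger parallel gripper is mounted at the origin on the work surface. World frame = base frame: x ahead of the robot, y to its left, z up, the work surface at z = 0. Lengths are in m, angles in degrees, forces in N, time in s.
With the tool pointing down it reaches from about 0.3 to 0.85 m from the base axis. Payload 5.4 kg.
Tool frame: the origin (TCP) lies at the very end of the fingers, on their centre line; the grasp point (between the pads) lies 19 mm behind it; z points along the fingers, y is the direction in which the jaws open and shut (so a half turn about z gives the same grasp; the last joint's range is limited). The gripper opens to 85 mm and grips with 20 to 120 N. Pads are 22 mm wide; open, the fingers measure 114 mm over their backs; the gripper's body (76 mm by 85 mm) begins 54 mm behind the grasp point. The pads swing forward as they close: fully open they stand 13 mm farther back than shut.
Start: joints at [-77.24, 9.076, 91.501, -0, 79.423, -12.038], TCP at [0.241, -0.522, 0.231] pointing down, gripper open.
Joint ranges: [-166.64, 166.64], [-54.1, 131.32], [10.49, 154.53], [-73.88, 253.88], [9.74, 151.15], [-171.62, 171.62]. Speed limits (degrees/s): [147.25, 147.25, 180, 180, 180, 180].

## Interface

Orientations are given as [roll, pitch, yaw] about the fixed x, y, z axes, in that order (R = Rz(yaw) Ry(pitch) Rx(roll)).
In Python, from cell import state, read_camera, hand_in, outline_of gives the robot as it stands.
- The arm moves only by the tool step_arm, never from a script. Its argument "plan" is a list of rows, each an object with "xyz": the shift along the tool's x, y, z in cm, a list of three; "turn": the turn about the tool's z in rad. In form: [{"xyz": [tx, ty, tz], "turn": turn}, ...]. A call has 1 to 10 rows; each row shifts and turns the commanded pose from where the row before left it, along the tool's axes as they then stand; what a row does not reach is not made up. A row lasts 1/12 s, in which the tool goes at most 41.7 mm and 7.16 degrees, less where a joint would pass 70% of its speed; a pose out of reach is approached as far as the arm can. A call is refused whole if a number of a shift passes 4.17 or a number of a turn 0.125, either way. A call with a gripper value outside its range is refused whole. "gripper" is the closure in counts, from 0 (fully open) to 255 (shut), set as the call begins (left out, the last holds). The fingers move at their own pace and stop on an object; the grip force is fixed at half the most. Time passes only in rows, so rows that do not move let the fingers close. It gives the time, the measured TCP pose, the force and the opening at its end, in the units of the state.
- state(): the state, without advancing time (a new reading comes with each control period).
- read_camera(name): name is "scene" or "top" or "wrist"; returns a dict with "img" (420x560x3 uint8, red, green, blue), "camera_matrix" (3x3 intrinsics, pixels), "R" (3x3) and "t" (3): a world point X has camera coordinates R X + t. Camera axes: x right, y down, z forward; pixel columns grow to the right and rows downward; lengths in m; the calibration is good to about 2 mm. The wrist camera is an equidistant fisheye: a pixel r from the principal point sees the ray r / f radians off the axis. A picture is of the moment at which its call begins. There is no depth.
- hand_in(): hands the job in, once; it reports no verdict.
Trained networks look in the newest picture that a camera, given by its name, has taken for a name from the list of things; names that differ only in an ending like _2 or _b are one class to them, and where a whole thing is asked for, a point or a joint stands for the part that bears it (a point fixed in the world has none). Each returns a list of dicts, best first, with "conf" (0 to 1); they miss things now and then, are a little off and sometimes report something else, mostly with a low value. They report only what shows in the picture. A call takes as long as a camera call. They do not tell look-alikes from the thing itself.
- outline_of(camera, name): "mask" (420x560 bool, what is visible of it) and "extent" ([centre column, centre row, width, height] in pixels, round what is visible of it).
The state is a dict: "t": time; "joints": joint angles; "joint_vel": joint speeds; "joint_efforts": joint torques, N m; "tool_pos": TCP position; "ee_rot": TCP orientation; "wrist_force": force on the tool from outside, world axes, zero at the start; "wrist_torque": the same for the moment, N m; "finger_gap": opening from 0.0 (shut) to 1.0 (fully open).
Only numpy, scipy, OpenCV 4.12 (cv2) and the standard library are available. Lean on these libraries where they do the work, as an engineer would, in place of code of your own. Each camera call takes 0.05 s, during which the arm holds its last target.

## Working session

There is one attempt and no reset: what is moved stays moved. The work goes in short steps, Python scripts to look and compute and a tool call to move; the robot and the scene stay as the last step left them, time stands still between calls to the robot, and variables do not carry over. Pictures are saved under pics/ and viewed, and the job is handed in when it is done.

Besides the shell and the picture viewer there is one more tool, called after "Call:" as a command line: name --argument value ..., lists and objects as JSON in quotes. step_arm: Moves the arm, as the interface text tells. Its arguments: {"type":"object","properties":{"plan":{"type":"array"},"gripper":{"type":"number"}},"required":["plan"]}

```bash
ls; mkdir -p pics
python3 - <<'E'
from cell import state, read_camera
import cv2
print(state())
for n in ["scene","top"]:
    c=read_camera(n); cv2.imwrite(f"pics/{n}0.png",c["img"][:,:,::-1]); print(n,c["camera_matrix"],c["R"],c["t"])
E
```

```text
pics
{'t': 0.0, 'joints': array([-7.72392196e+01,  9.11293033e+00,  9.15723647e+01, -1.48550131e-03,
        7.94227139e+01, -1.20387828e+01]), 'joint_vel': array([ 0.04008037,  0.05073789,  0.00411489, -0.03036708,  0.07279803,
       -0.03562523]), 'joint_efforts': array([ 5.88851453e-04, -3.96005130e+01, -3.31426263e+01, -1.71160700e-04,
        8.57203791e-03,  8.62918824e-06]), 'tool_pos': array([ 0.2410104 , -0.52139137,  0.23031248]), 'ee_rot': array([-1.79894062e+02, -2.11001785e-02,  2.47998177e+01]), 'wrist_force': array([-0.06504824,  0.11930344, -0.12282784]), 'wrist_torque': array([-0.01374465,  0.01548259, -0.01576209]), 'finger_gap': 1.0053678240523918}
scene [[472.42873529   0.         281.32798636]
 [  0.         472.42873529 205.11563715]
 [  0.           0.           1.        ]] [[-0.49838164  0.86684592 -0.01392435]
 [ 0.71850067  0.40399806 -0.5661646 ]
 [-0.48515206 -0.29217069 -0.82417459]] [ 0.28499872 -0.31849666  1.48935311]
top [[496.8958075    0.         279.09098307]
 [  0.         496.8958075  206.54984945]
 [  0.           0.           1.        ]] [[ 1.84588708e-02 -9.99827048e-01  2.26789135e-03]
 [-9.86140819e-01 -1.85801594e-02 -1.64866803e-01]
 [ 1.64880427e-01  8.06794776e-04 -9.86313233e-01]] [-0.05978698  0.52082549  1.45674407]
```

View pics/scene0.png

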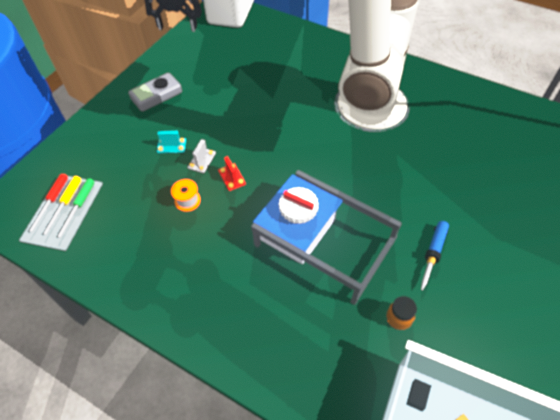

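View pics/top0.png

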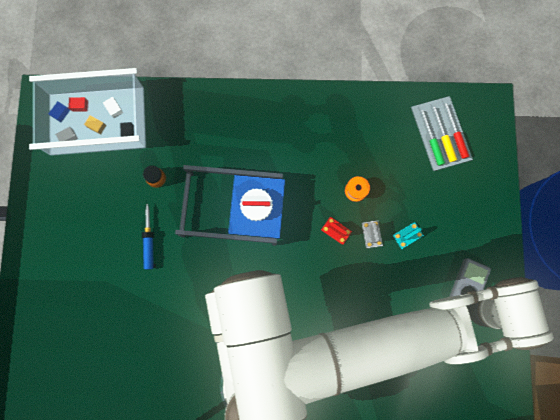

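```bash
cat > h.py <<'E'
import numpy as np, cv2
from cell import state, read_camera, outline_of
def plane(c,uv,z):
    uv=np.atleast_2d(np.asarray(uv,float)); K,R,t=c["camera_matrix"],np.array(c["R"]),np.array(c["t"])
    d=np.c_[(uv[:,0]-K[0,2])/K[0,0],(uv[:,1]-K[1,2])/K[1,1],np.ones(len(uv))]@R
    o=-R.T@t
    return o+d*((z-o[2])/d[:,2])[:,None]
def proj(c,X):
    X=np.atleast_2d(X); Y=X@np.array(c["R"]).T+c["t"]; K=c["camera_matrix"]
    return np.c_[Y[:,0]/Y[:,2]*K[0,0]+K[0,2],Y[:,1]/Y[:,2]*K[1,1]+K[1,2]]
def rect(m):
    cs,_=cv2.findContours(m.astype(np.uint8),cv2.RETR_EXTERNAL,cv2.CHAIN_APPROX_NONE)
    return cv2.minAreaRect(max(cs,key=cv2.contourArea))
E
python3 - <<'E'
from h import *
for n in ["scene","top"]:
    c=read_camera(n)
    for name in ["tub","cover","cap","bracket","spool","iron","flux_jar"]:
        for o in outline_of(n,name)[:4]:
            m=o["mask"]; print(n,name,round(o["conf"],2),np.round(o["extent"],1),m.sum())
            v,u=np.nonzero(m)
            col=c["img"][m].mean(0).round()
            z={"cap":.115,"cover":.086,"bracket":.02}.get(name,.03)
            print("   ",plane(c,[u.mean(),v.mean()],z)[0].round(4),col)
            if name=="cap":
                im=c["img"].astype(int); red=(im[:,:,0]>140)&(im[:,:,1]<80)&cv2.dilate(m.astype(np.uint8),np.ones((5,5))).astype(bool)
                r=rect(red);p=plane(c,cv2.boxPoints(r),.139);print("  bar",p.round(4).tolist(),p.mean(0))
E
```

```text
scene tub 0.77 [327.2 238.3 152.  133.7] 6482
    [0.5049 0.0524 0.03  ] [127. 151. 185.]
scene cover 0.93 [299.1 213.1  88.3  75.1] 3578
    [0.5247 0.0219 0.086 ] [138. 175. 229.]
scene cap 0.92 [297.6 206.6  40.1  37.8] 1063
    [0.5231 0.0204 0.115 ] [240. 213. 213.]
  bar [[0.5325, -0.0158, 0.139], [0.5208, -0.0179, 0.139], [0.5188, 0.0561, 0.139], [0.5304, 0.0579, 0.139]] [0.52563472 0.02008077 0.139     ]
scene bracket 0.78 [171.6 142.2  30.1  24.4] 522
    [ 0.4531 -0.4427  0.02  ] [ 46. 200. 192.]
scene bracket 0.75 [233.  173.4  27.6  29.3] 439
    [ 0.4672 -0.2203  0.02  ] [226.  78.  52.]
scene bracket 0.63 [201.2 156.6  25.9  30.3] 457
    [ 0.4565 -0.3296  0.02  ] [223. 218. 209.]
scene spool 0.56 [188.2 195.8  31.   34.1] 714
    [ 0.5901 -0.2832  0.03  ] [241. 185.  51.]
scene iron 0.8 [438.  250.2  24.3  56.3] 589
    [0.414  0.3478 0.03  ] [ 93. 136. 172.]
scene flux_jar 0.98 [401.9 313.   33.   34. ] 757
    [0.6154 0.3391 0.03  ] [90. 76. 58.]
top tub 0.92 [232.2 205.4 111.7  81.7] 4410
    [0.5263 0.0529 0.03  ] [ 94. 124. 166.]
top cover 0.68 [256.2 207.2  49.8 
[... 366 characters left out ...]
 214.]
  bar [[0.517, 0.0521, 0.139], [0.5184, -0.0214, 0.139], [0.5098, -0.0216, 0.139], [0.5084, 0.0519, 0.139]] [0.51336166 0.01526334 0.139     ]
top bracket 0.91 [375.3 232.7  18.4  30.5] 419
    [ 0.4464 -0.334   0.02  ] [159. 161. 150.]
top bracket 0.82 [407.4 234.6  25.1  21.9] 419
    [ 0.4457 -0.4439  0.02  ] [ 47. 177. 164.]
top bracket 0.68 [336.7 230.   27.6  24.6] 402
    [ 0.4568 -0.2252  0.02  ] [206.  61.  40.]
top spool 0.94 [358.5 188.7  23.   23. ] 457
    [ 0.5845 -0.2891  0.03  ] [236. 142.  25.]
top iron 0.57 [149.6 239.8   7.9  57.4] 421
    [0.3996 0.3409 0.03  ] [ 54.  97. 143.]
top flux_jar 0.89 [153.7 175.4  20.7  17.9] 372
    [0.6124 0.3343 0.03  ] [52. 47. 35.]
```

```bash
cat >> h.py <<'E'
def go(target):
    """print shift in tool axes (cm) from now to the target"""
    s=state(); y=np.radians(s["ee_rot"][2]); d=np.array(target)-s["tool_pos"]
    x=np.array([np.cos(y),np.sin(y),0]); yy=np.array([np.sin(y),-np.cos(y),0])
    print("t",round(s["t"],2),"pos",s["tool_pos"].round(4),"rot",s["ee_rot"].round(2),"F",s["wrist_force"].round(1),"gap",round(s["finger_gap"],3))
    print("tool shift cm",(100*np.array([d@x,d@yy,-d[2]])).round(2))
E
python3 - <<'E'
from h import *
go([.518,.018,.231])
c=read_camera("top"); im=cv2.resize(c["img"][155:255,170:300],None,fx=6,fy=6,interpolation=cv2.INTER_CUBIC)
cv2.imwrite("pics/topz.png",im[:,:,::-1])
E
```

```text
t 0.9 pos [ 0.2411 -0.522   0.2313] rot [-180.     0.    24.8] F [ 0.7 -0.   0.1] gap 0.998
tool shift cm [ 4.778e+01 -3.740e+01  3.000e-02]
```

View pics/topz.png

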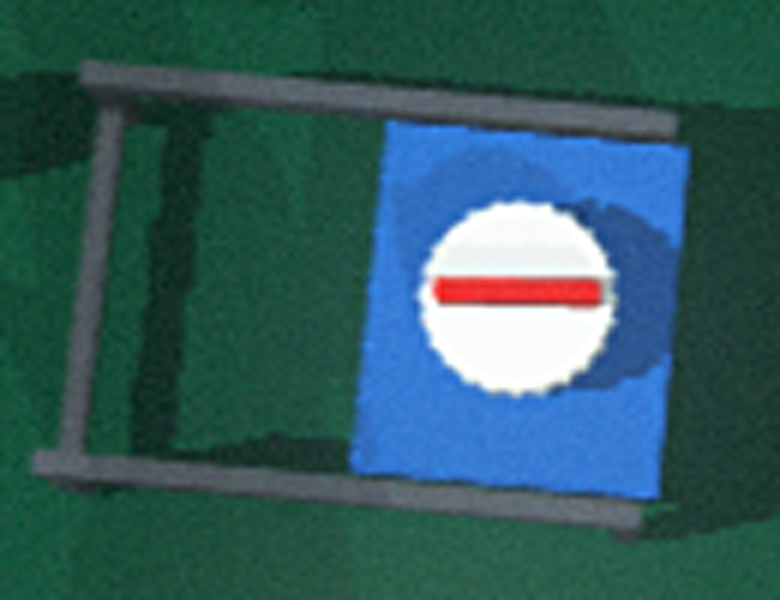

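Run:
```python
from h import *
c=read_camera("top")
f=lambda *p: (np.array(p)+.5)/6-.5+[170,155]
top=plane(c,f([82,66],[676,114],[36,455],[640,506]),.092)
print(top.round(4)); 
for a,b in ((1,0),(3,2)): d=top[a]-top[b]; d=top[b]-top[a]; print(np.degrees(np.arctan2(-d[0],d[1])),np.linalg.norm(d))
cov=plane(c,f([386,122],[690,147],[660,497],[352,470]),.086); print(cov.round(4),cov.mean(0))
for k in range(4):
    d=cov[(k+1)%4]-cov[k];print(np.degrees(np.arctan2(d[1],d[0])),np.linalg.norm(d))
```

```text
[[ 0.6312  0.2357  0.092 ]
 [ 0.6125 -0.0576  0.092 ]
 [ 0.438   0.2482  0.092 ]
 [ 0.4188 -0.0437  0.092 ]]
-3.6482002861261997 0.29390311209503706
-3.7695961999567973 0.29246984638193685
[[ 0.6072  0.0855  0.086 ]
 [ 0.5974 -0.0648  0.086 ]
 [ 0.4239 -0.0532  0.086 ]
 [ 0.4343  0.0961  0.086 ]] [0.51570605 0.0158946  0.086     ]
-93.72436565031445 0.15061059553671174
176.1661534917316 0.17384777493223438
86.04394101356871 0.14970714121345333
-3.5350286143768295 0.17324301765235378
```

Call:
step_arm --plan '[{"xyz": [3.0,-2.34,0],"turn": 0},{"xyz": [3.0,-2.34,0],"turn": 0},{"xyz": [3.0,-2.34,0],"turn": 0},{"xyz": [3.0,-2.34,0],"turn": 0},{"xyz": [3.0,-2.34,0],"turn": 0},{"xyz": [3.0,-2.34,0],"turn": 0},{"xyz": [3.0,-2.34,0],"turn": 0},{"xyz": [3.0,-2.34,0],"turn": 0}]' --gripper 0

```text
t: 1.67
tool_pos: [0.381, -0.2497, 0.2315]
ee_rot: [180.0, -0.0, 24.8]
wrist_force: [1.0, -0.5, -0.9]
finger_gap: 1.001
```

Call:
step_arm --plan '[{"xyz": [3.0,-2.34,0],"turn": 0},{"xyz": [3.0,-2.34,0],"turn": 0},{"xyz": [3.0,-2.34,0],"turn": 0},{"xyz": [3.0,-2.34,0],"turn": 0},{"xyz": [3.0,-2.34,0],"turn": 0},{"xyz": [3.0,-2.34,0],"turn": 0},{"xyz": [3.0,-2.34,0],"turn": 0},{"xyz": [2.8,-2.3,0],"turn": 0},{"xyz": [0,0,0],"turn": 0}]'

```text
t: 2.42
tool_pos: [0.5197, 0.0233, 0.2314]
ee_rot: [-179.9, -0.1, 25.1]
wrist_force: [0.1, -0.5, -0.0]
finger_gap: 0.999
```

Call:
step_arm --plan '[{"xyz": [0,0,0],"turn": -0.12},{"xyz": [0,0,0],"turn": -0.12},{"xyz": [0,0,0],"turn": -0.12},{"xyz": [0,0,0],"turn": -0.12},{"xyz": [0,0,0],"turn": -0.12},{"xyz": [0,0,0],"turn": -0.12},{"xyz": [0,0,0],"turn": -0.12},{"xyz": [0,0,0],"turn": -0.12},{"xyz": [0,0,0],"turn": -0.12},{"xyz": [0,0,0],"turn": -0.07}]'

```text
t: 3.25
tool_pos: [0.5181, 0.0178, 0.2313]
ee_rot: [180.0, 0.0, 91.0]
wrist_force: [-0.0, 0.7, -0.3]
finger_gap: 1.0
```

Run:
```python
from h import *
go([.518,.018,.16])
c=read_camera("wrist"); print(c["camera_matrix"],c["R"],c["t"])
cv2.imwrite("pics/w1.png",c["img"][:,:,::-1])
```

```text
t 3.25 pos [0.5181 0.0178 0.2313] rot [1.8e+02 1.0e-02 9.1e+01] F [-0.   0.7 -0.3] gap 1.0
tool shift cm [ 0.02 -0.01  7.13]
[[325.1922621    0.         282.05064696]
 [  0.         325.1922621  207.97387354]
 [  0.           0.           1.        ]] [[ 9.99839104e-01  1.79342878e-02  3.57772833e-04]
 [ 1.71373862e-02 -9.60923332e-01  2.76283660e-01]
 [ 5.29874294e-03 -2.76233075e-01 -9.61076070e-01]] [-0.5184773  -0.0276343   0.38092974]
```

View pics/w1.png

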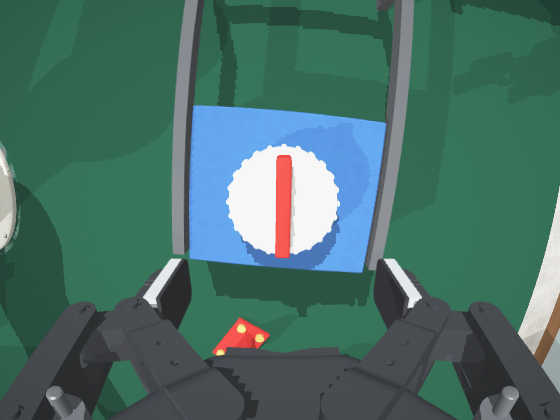

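```bash
cat >> h.py <<'E'
def wplane(c,uv,z):
    uv=np.atleast_2d(np.asarray(uv,float)); K,R,t=c["camera_matrix"],np.array(c["R"]),np.array(c["t"])
    a=(uv-[K[0,2],K[1,2]])/K[0,0]; r=np.hypot(*a.T); 
    d=np.c_[a*(np.sin(r)/np.maximum(r,1e-9))[:,None],np.cos(r)]@R; o=-R.T@t
    return o+d*((z-o[2])/d[:,2])[:,None]
E
python3 - <<'E'
from h import *
c=read_camera("wrist"); im=c["img"].astype(int)
red=(im[:,:,0]>170)&(im[:,:,1]<80); red[300:]=0
r=rect(red); print(r)
o=outline_of("wrist","cap")[0]; print(o["conf"],o["extent"])
cs,_=cv2.findContours(o["mask"].astype(np.uint8),0,1); cs=max(cs,key=cv2.contourArea)[:,0]
P=wplane(c,cs,.12)[:,:2]; print("cap circle",cv2.minEnclosingCircle(P.astype(np.float32)),P.mean(0))
cs,_=cv2.findContours(red.astype(np.uint8),0,1); cs=max(cs,key=cv2.contourArea)[:,0]
P=wplane(c,cs,.139)[:,:2].astype(np.float32); print("bar",cv2.minAreaRect(P))
E
```

```text
((283.5, 156.0), (2.0, 13.0), 90.0)
0.9 [282.4, 202.8, 108.2, 113.7]
cap circle ((0.5181419253349304, 0.019018709659576416), 0.04792043939232826) [0.51865975 0.02088342]
bar ((0.518442690372467, 0.059652045369148254), (0.009425784461200237, 0.0014683227054774761), 1.1247375011444092)
```

Call:
step_arm --plan '[{"xyz": [0,0,3],"turn": 0},{"xyz": [0,0,3],"turn": 0},{"xyz": [0,0,2.5],"turn": 0},{"xyz": [0,0,1.5],"turn": 0},{"xyz": [0,0,0.7],"turn": 0},{"xyz": [0,0,0],"turn": 0}]'

```text
t: 3.9
tool_pos: [0.5169, 0.0182, 0.1226]
ee_rot: [-179.8, -0.0, 90.6]
wrist_force: [-0.0, 0.4, 0.1]
finger_gap: 0.998
```

Call:
step_arm --plan '[{"xyz": [0,0,0],"turn": 0},{"xyz": [0,0,0],"turn": 0},{"xyz": [0,0,0],"turn": 0},{"xyz": [0,0,0],"turn": 0},{"xyz": [0,0,0],"turn": 0},{"xyz": [0,0,0],"turn": 0},{"xyz": [0,0,0],"turn": 0},{"xyz": [0,0,0],"turn": 0},{"xyz": [0,0,0],"turn": 0},{"xyz": [0,0,0],"turn": 0}]' --gripper 255

```text
t: 4.73
tool_pos: [0.5187, 0.0179, 0.1249]
ee_rot: [179.9, 0.0, 90.7]
wrist_force: [-1.2, 0.5, 5.1]
finger_gap: 0.122
```

Call:
step_arm --plan '[{"xyz": [0,0,0.4],"turn": 0},{"xyz": [0,0,0.4],"turn": 0},{"xyz": [0,0,0.2],"turn": 0},{"xyz": [0,0,0],"turn": 0},{"xyz": [0,0,0],"turn": 0}]'

```text
t: 5.15
tool_pos: [0.5188, 0.0179, 0.1163]
ee_rot: [180.0, 0.0, 90.7]
wrist_force: [-7.4, 1.4, 15.4]
finger_gap: 0.118
```

Call:
step_arm --plan '[{"xyz": [0,0,0.3],"turn": 0},{"xyz": [0,0,0.2],"turn": 0},{"xyz": [0,0,0],"turn": 0},{"xyz": [0,0,0],"turn": 0}]'

```text
t: 5.48
tool_pos: [0.5192, 0.0179, 0.1146]
ee_rot: [179.9, 0.0, 90.7]
wrist_force: [-15.3, 2.3, 36.0]
finger_gap: 0.119
```

Call:
step_arm --plan '[{"xyz": [0,0,0],"turn": -0.1},{"xyz": [0,0,0],"turn": -0.1},{"xyz": [0,0,0],"turn": -0.1},{"xyz": [0,0,0],"turn": 0}]'

```text
t: 5.82
tool_pos: [0.5194, 0.0179, 0.1146]
ee_rot: [179.9, 0.1, 108.2]
wrist_force: [-14.0, 2.6, 35.2]
finger_gap: 0.118
```

Call:
step_arm --plan '[{"xyz": [0,0,0],"turn": -0.1},{"xyz": [0,0,0],"turn": -0.1},{"xyz": [0,0,0],"turn": -0.1},{"xyz": [0,0,0],"turn": -0.1},{"xyz": [0,0,0],"turn": -0.1},{"xyz": [0,0,0],"turn": -0.1},{"xyz": [0,0,0],"turn": -0.1},{"xyz": [0,0,0],"turn": 0}]'

```text
t: 6.48
tool_pos: [0.5196, 0.0181, 0.1146]
ee_rot: [179.9, 0.1, 148.3]
wrist_force: [-13.8, 2.9, 34.2]
finger_gap: 0.122
```

Call:
step_arm --plan '[{"xyz": [0,0,0],"turn": -0.1},{"xyz": [0,0,0],"turn": -0.1},{"xyz": [0,0,0],"turn": -0.1},{"xyz": [0,0,0],"turn": 0},{"xyz": [0,0,0],"turn": 0}]'

```text
t: 6.9
tool_pos: [0.5197, 0.0183, 0.1146]
ee_rot: [180.0, 0.1, 165.2]
wrist_force: [-13.4, 2.5, 35.1]
finger_gap: 0.117
```

Run:
```python
from h import *
print(state()["wrist_torque"])
c=read_camera("wrist")
cv2.imwrite("pics/w2.png",c["img"][:,:,::-1])
```

```text
[0.6598383  2.39284035 0.08140798]
```

View pics/w2.png

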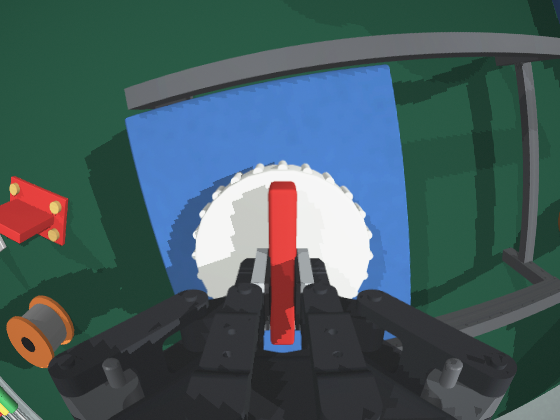

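Call:
step_arm --plan '[{"xyz": [0,0,-0.4],"turn": 0},{"xyz": [0,0,-0.4],"turn": 0},{"xyz": [0,0,-0.4],"turn": 0},{"xyz": [0,0,-0.2],"turn": 0},{"xyz": [0,0,0],"turn": 0},{"xyz": [0,0,0],"turn": 0}]'

```text
t: 7.45
tool_pos: [0.5192, 0.0183, 0.1244]
ee_rot: [179.9, 0.1, 165.2]
wrist_force: [0.0, 2.7, 7.5]
finger_gap: 0.12
```

Run:
```python
from h import *
p=state()["tool_pos"]
go(p+np.array([0.0645,.998,0])*.143)
```

```text
t 7.45 pos [0.5192 0.0183 0.1244] rot [1.7994e+02 1.3000e-01 1.6518e+02] F [0.  2.7 7.5] gap 0.12
tool shift cm [ 2.76 14.03 -0.  ]
```

Call:
step_arm --plan '[{"xyz": [0.276,1.4,0],"turn": 0},{"xyz": [0.276,1.4,0],"turn": 0},{"xyz": [0.276,1.4,0],"turn": 0},{"xyz": [0.276,1.4,0],"turn": 0},{"xyz": [0.276,1.4,0],"turn": 0},{"xyz": [0,0,0],"turn": 0}]'

```text
t: 7.95
tool_pos: [0.5244, 0.0915, 0.1247]
ee_rot: [179.8, 0.2, 165.2]
wrist_force: [1.1, 3.1, 7.9]
finger_gap: 0.122
```

Call:
step_arm --plan '[{"xyz": [0.276,1.4,0],"turn": 0},{"xyz": [0.276,1.4,0],"turn": 0},{"xyz": [0.276,1.4,0],"turn": 0},{"xyz": [0.276,1.4,0],"turn": 0},{"xyz": [0.22,1.1,0],"turn": 0},{"xyz": [0,0,0],"turn": 0},{"xyz": [0,0,0],"turn": 0}]'

```text
t: 8.53
tool_pos: [0.5291, 0.158, 0.1248]
ee_rot: [179.9, 0.3, 165.2]
wrist_force: [2.8, 2.7, 7.6]
finger_gap: 0.123
```

Call:
step_arm --plan '[{"xyz": [0.06,0.3,0],"turn": 0},{"xyz": [0,0,0],"turn": 0},{"xyz": [0,0,0],"turn": 0}]'

```text
t: 8.78
tool_pos: [0.5291, 0.1584, 0.1246]
ee_rot: [-179.8, 0.3, 165.2]
wrist_force: [0.4, -8.1, 7.6]
finger_gap: 0.122
```

Call:
step_arm --plan '[{"xyz": [0,0,0],"turn": 0},{"xyz": [0,0,0],"turn": 0},{"xyz": [0,0,0],"turn": 0},{"xyz": [0,0,0],"turn": 0},{"xyz": [0,0,0],"turn": 0},{"xyz": [0,0,0],"turn": 0}]' --gripper 150

```text
t: 9.28
tool_pos: [0.527, 0.1605, 0.123]
ee_rot: [-180.0, -0.0, 165.2]
wrist_force: [0.2, -0.2, 0.9]
finger_gap: 0.409
```

Call:
step_arm --plan '[{"xyz": [0,0,-1.0],"turn": 0},{"xyz": [0,0,-3],"turn": 0},{"xyz": [0,0,-3],"turn": 0},{"xyz": [0,0,-3],"turn": 0},{"xyz": [0,0,0],"turn": 0}]'

```text
t: 9.7
tool_pos: [0.5311, 0.1609, 0.2316]
ee_rot: [179.8, 0.7, 165.2]
wrist_force: [0.5, -0.3, 1.9]
finger_gap: 0.413
```

Run:
```python
from h import *
go([.45,-.335,.23])
for n in ["wrist","scene"]:
    c=read_camera(n)
    cv2.imwrite(f"pics/{n}3.png",c["img"][:,:,::-1])
```

```text
t 9.7 pos [0.5311 0.1609 0.2316] rot [179.75   0.71 165.19] F [ 0.5 -0.3  1.9] gap 0.413
tool shift cm [ -4.83 -50.02   0.16]
```

View pics/wrist3.png

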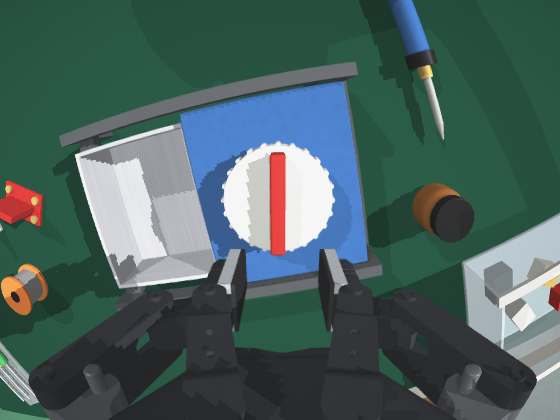

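View pics/scene3.png

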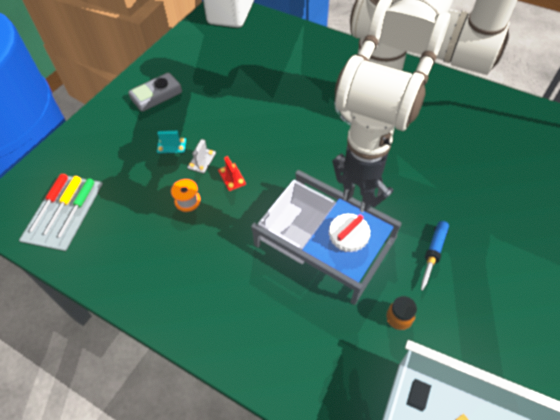

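Call:
step_arm --plan '[{"xyz": [-0.36,-3.8,0],"turn": 0},{"xyz": [-0.36,-3.8,0],"turn": 0},{"xyz": [-0.36,-3.8,0],"turn": 0},{"xyz": [-0.36,-3.8,0],"turn": 0},{"xyz": [-0.36,-3.8,0],"turn": 0},{"xyz": [-0.36,-3.8,0],"turn": 0},{"xyz": [-0.36,-3.8,0],"turn": 0}]'

```text
t: 10.38
tool_pos: [0.482, -0.1043, 0.2218]
ee_rot: [180.0, -0.2, 165.2]
wrist_force: [0.8, 0.6, 0.3]
finger_gap: 0.407
```

Call:
step_arm --plan '[{"xyz": [-0.36,-3.8,0],"turn": 0},{"xyz": [-0.36,-3.8,0],"turn": 0},{"xyz": [-0.36,-3.8,0],"turn": 0},{"xyz": [-0.36,-3.8,0],"turn": 0},{"xyz": [-0.36,-3.8,0],"turn": 0},{"xyz": [-0.36,-3.8,0],"turn": 0},{"xyz": [0,0,0],"turn": 0},{"xyz": [0,0,0],"turn": 0}]'

```text
t: 11.05
tool_pos: [0.4449, -0.3299, 0.2216]
ee_rot: [179.9, -0.2, 165.0]
wrist_force: [0.0, 1.0, 0.0]
finger_gap: 0.414
```

Run:
```python
from h import *
go([.45,-.335,.23])
c=read_camera("wrist")
cv2.imwrite(f"pics/w4.png",c["img"][:,:,::-1])
for o in outline_of("wrist","bracket"): 
    v,u=np.nonzero(o["mask"]); print(o["conf"],np.round(o["extent"]),wplane(c,[u.mean(),v.mean()],.02),c["img"][o["mask"]].mean(0))
```

```text
t 11.05 pos [ 0.4449 -0.3299  0.2216] rot [ 1.7988e+02 -1.5000e-01  1.6499e+02] F [0. 1. 0.] gap 0.414
tool shift cm [-0.62 -0.36 -0.84]
0.9 [372. 171.  78.  62.] [[ 0.45739409 -0.22842558  0.02      ]] [234.96807796 108.62466398  95.85987903]
0.89 [278. 187.  62.  75.] [[ 0.4476281  -0.33368015  0.02      ]] [237.08494733 236.54740061 228.02174652]
0.83 [190. 209.  70.  74.] [[ 0.44666811 -0.43907922  0.02      ]] [128.0667629  236.21364128 226.52183327]
```

View pics/w4.png

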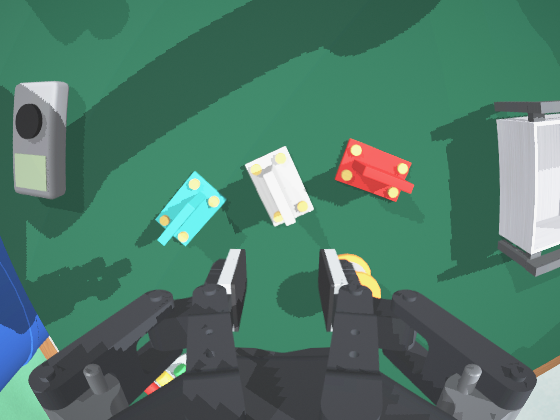

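Run:
```python
from h import *
c=read_camera("wrist"); im=cv2.resize(c["img"][137:237,225:335],None,fx=6,fy=6,interpolation=cv2.INTER_CUBIC)
cv2.imwrite("pics/w4z.png",im[:,:,::-1])
```

```text
(no output)
```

View pics/w4z.png

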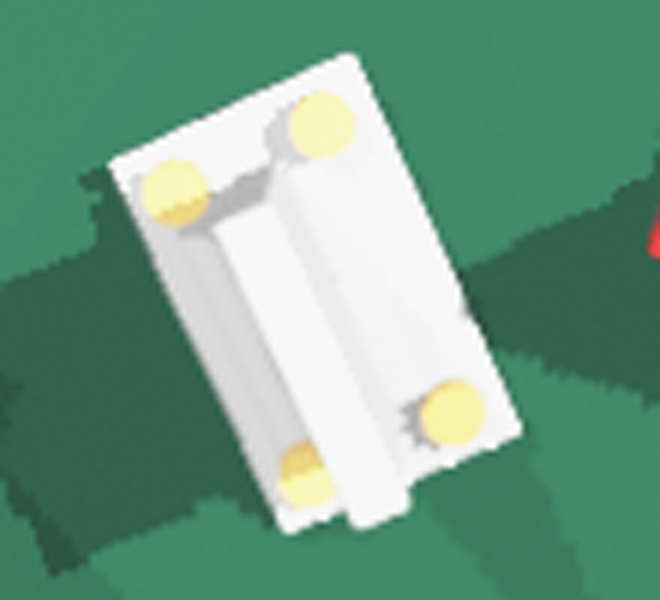

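Run:
```python
from h import *
c=read_camera("wrist")
f=lambda *p: (np.array(p)+.5)/6-.5+[225,137]
b=wplane(c,f([110,162],[350,52],[522,432],[285,535]),.006); w=wplane(c,f([215,230],[272,203],[410,507],[352,530]),.06)
for P in (b,w):
    print(P.round(4),P.mean(0).round(4))
    for k in range(4):
        d=P[(k+1)%4]-P[k];print(np.degrees(np.arctan2(d[1],d[0])).round(1),np.linalg.norm(d).round(4))
```

```text
[[ 0.4169 -0.3646  0.006 ]
 [ 0.4086 -0.3162  0.006 ]
 [ 0.4872 -0.3027  0.006 ]
 [ 0.4958 -0.3522  0.006 ]] [ 0.4521 -0.3339  0.006 ]
99.7 0.049
9.8 0.0798
-80.2 0.0502
-171.1 0.0799
[[ 0.426  -0.3432  0.06  ]
 [ 0.4241 -0.3333  0.06  ]
 [ 0.4787 -0.3246  0.06  ]
 [ 0.4801 -0.3349  0.06  ]] [ 0.4522 -0.334   0.06  ]
100.6 0.0101
9.0 0.0552
-82.0 0.0103
-171.3 0.0548
```

Call:
step_arm --plan '[{"xyz": [0,0,0],"turn": -0.105},{"xyz": [0,0,0],"turn": -0.105},{"xyz": [0,0,0],"turn": -0.105},{"xyz": [0,0,0],"turn": -0.105},{"xyz": [0,0,0],"turn": 0},{"xyz": [0,0,0],"turn": 0}]'

```text
t: 11.75
tool_pos: [0.4465, -0.328, 0.2233]
ee_rot: [180.0, -0.0, -170.8]
wrist_force: [-0.3, 0.4, -0.6]
finger_gap: 0.414
```

Run:
```python
from h import *
go([.452,-.334,.026])
```

```text
t 11.75 pos [ 0.4465 -0.328   0.2233] rot [ 179.99   -0.   -170.84] F [-0.3  0.4 -0.6] gap 0.414
tool shift cm [-0.45 -0.68 19.73]
```

Call:
step_arm --plan '[{"xyz": [-0.45,-0.68,0],"turn": 0},{"xyz": [0,0,3],"turn": 0},{"xyz": [0,0,3],"turn": 0},{"xyz": [0,0,3],"turn": 0},{"xyz": [0,0,2],"turn": 0},{"xyz": [0,0,1],"turn": 0},{"xyz": [0,0,0],"turn": 0},{"xyz": [0,0,0],"turn": 0}]'

```text
t: 12.42
tool_pos: [0.4521, -0.3354, 0.1038]
ee_rot: [-180.0, 0.0, -170.8]
wrist_force: [0.3, -0.3, 0.2]
finger_gap: 0.411
```

Run:
```python
from h import *
go([.452,-.334,.026])
c=read_camera("wrist")
cv2.imwrite(f"pics/w5.png",c["img"][:,:,::-1])
```

```text
t 12.42 pos [ 0.4521 -0.3354  0.1038] rot [-1.7998e+02  1.0000e-02 -1.7080e+02] F [ 0.3 -0.3  0.2] gap 0.411
tool shift cm [-0.01  0.14  7.78]
```

View pics/w5.png

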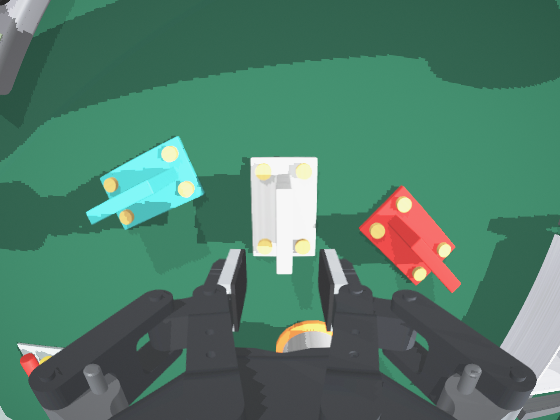

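Call:
step_arm --plan '[{"xyz": [0,0.12,2.5],"turn": 0},{"xyz": [0,0,2.5],"turn": 0},{"xyz": [0,0,1.5],"turn": 0},{"xyz": [0,0,0.8],"turn": 0},{"xyz": [0,0,0.4],"turn": 0},{"xyz": [0,0,0],"turn": 0},{"xyz": [0,0,0],"turn": 0}]'

```text
t: 13.05
tool_pos: [0.4524, -0.335, 0.0279]
ee_rot: [-179.9, 0.1, -170.8]
wrist_force: [-0.1, -0.2, 0.6]
finger_gap: 0.408
```

Call:
step_arm --plan '[{"xyz": [0,0,0],"turn": 0},{"xyz": [0,0,0],"turn": 0},{"xyz": [0,0,0],"turn": 0},{"xyz": [0,0,0],"turn": 0},{"xyz": [0,0,0],"turn": 0},{"xyz": [0,0,0],"turn": 0},{"xyz": [0,0,0],"turn": 0}]' --gripper 255

```text
t: 13.63
tool_pos: [0.4522, -0.3347, 0.0277]
ee_rot: [-179.9, 0.1, -170.8]
wrist_force: [-0.8, 2.0, 6.4]
finger_gap: 0.105
```

Call:
step_arm --plan '[{"xyz": [0,0,-1],"turn": 0},{"xyz": [0,0,-2],"turn": 0},{"xyz": [0,0,-3],"turn": 0},{"xyz": [0,0,-3],"turn": 0},{"xyz": [0,0,-3],"turn": 0},{"xyz": [0,0,-2],"turn": 0},{"xyz": [0,0,-1],"turn": 0},{"xyz": [0,0,0],"turn": 0}]'

```text
t: 14.3
tool_pos: [0.4524, -0.3349, 0.1791]
ee_rot: [-179.8, 0.1, -170.8]
wrist_force: [-0.6, -0.5, -2.2]
finger_gap: 0.106
```

Run:
```python
from h import *
go([.517,.012,.178])
c=read_camera("wrist")
cv2.imwrite(f"pics/w6.png",c["img"][:,:,::-1])
```

```text
t 14.3 pos [ 0.4524 -0.3349  0.1791] rot [-1.7977e+02  1.4000e-01 -1.7076e+02] F [-0.6 -0.5 -2.2] gap 0.106
tool shift cm [-11.94  33.21   0.11]
```

View pics/w6.png

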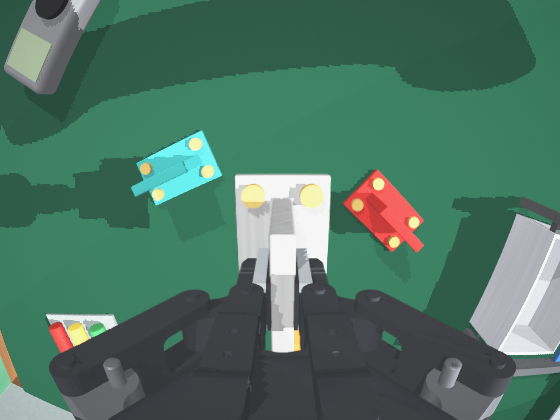

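Call:
step_arm --plan '[{"xyz": [-0.6,1.6,0],"turn": 0},{"xyz": [-1.2,3.2,0],"turn": 0},{"xyz": [-1.2,3.2,0],"turn": 0},{"xyz": [-1.2,3.2,0],"turn": 0},{"xyz": [-1.2,3.2,0],"turn": 0},{"xyz": [-1.2,3.2,0],"turn": 0},{"xyz": [-1.2,3.2,0],"turn": 0},{"xyz": [-1.2,3.2,0],"turn": 0},{"xyz": [-1.2,3.2,0],"turn": 0},{"xyz": [-1.2,3.2,0],"turn": 0}]'

```text
t: 15.18
tool_pos: [0.5135, -0.0134, 0.1736]
ee_rot: [179.9, -0.3, -170.8]
wrist_force: [0.7, -0.5, -2.1]
finger_gap: 0.109
```

Call:
step_arm --plan '[{"xyz": [-0.4,1.0,0],"turn": 0},{"xyz": [0,0,0],"turn": 0.075},{"xyz": [0,0,0],"turn": 0.075},{"xyz": [0,0,0],"turn": 0.075},{"xyz": [0,0,0],"turn": 0},{"xyz": [0,0,0],"turn": 0}]'

```text
t: 15.68
tool_pos: [0.5164, -0.0051, 0.1745]
ee_rot: [180.0, -0.2, 176.4]
wrist_force: [0.4, -0.1, -2.3]
finger_gap: 0.111
```

Run:
```python
from h import *
go([.517,.003,.036])
for n in ["wrist","scene"]:
    c=read_camera(n)
    cv2.imwrite(f"pics/{n}7.png",c["img"][:,:,::-1])
```

```text
t 15.68 pos [ 0.5164 -0.0051  0.1745] rot [179.98  -0.19 176.45] F [ 0.4 -0.1 -2.3] gap 0.111
tool shift cm [-1.000e-02  8.100e-01  1.385e+01]
```

View pics/wrist7.png

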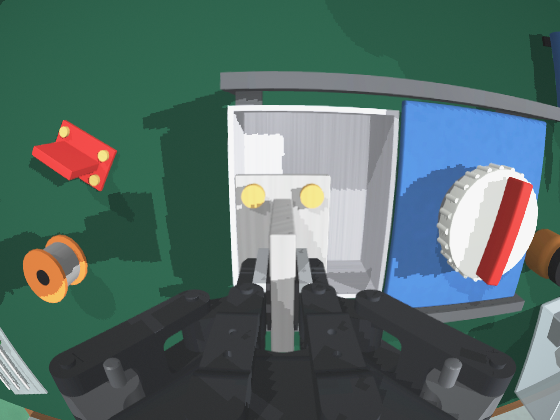

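View pics/scene7.png

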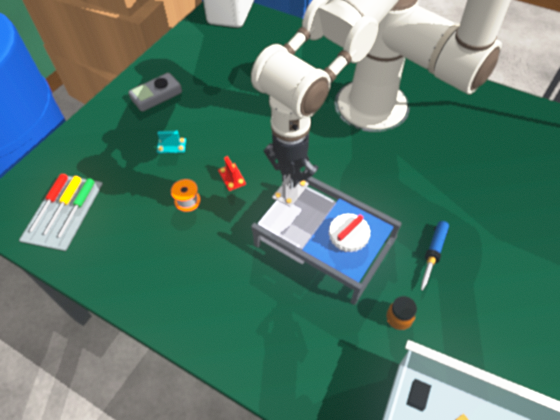

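Call:
step_arm --plan '[{"xyz": [0,0.9,0],"turn": 0},{"xyz": [0,0,1.5],"turn": 0},{"xyz": [0,0,1.5],"turn": 0},{"xyz": [0,0,1.5],"turn": 0},{"xyz": [0,0,0],"turn": 0},{"xyz": [0,0,0],"turn": 0}]'

```text
t: 16.28
tool_pos: [0.5174, 0.0045, 0.1306]
ee_rot: [180.0, -0.1, 176.4]
wrist_force: [-0.3, 0.4, -2.4]
finger_gap: 0.107
```

Run:
```python
from h import *
go([.517,.003,.032])
c=read_camera("wrist")
cv2.imwrite(f"pics/w8.png",c["img"][:,:,::-1])
```

```text
t 16.28 pos [0.5174 0.0045 0.1306] rot [ 1.7997e+02 -1.2000e-01  1.7638e+02] F [-0.3  0.4 -2.4] gap 0.107
tool shift cm [ 0.03 -0.15  9.86]
```

View pics/w8.png

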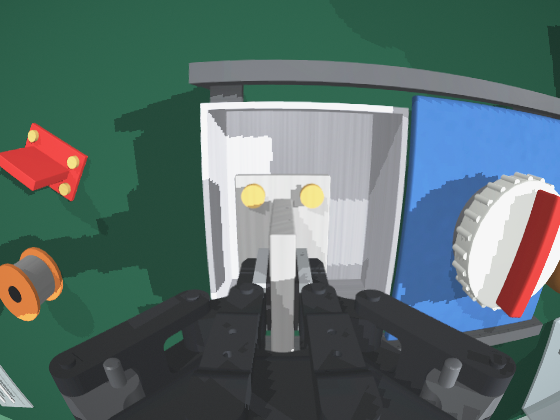

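Bracket hangs over the tub opening, slightly left of centre, with clearance all round. Lowering.

Call:
step_arm --plan '[{"xyz": [0,0,1.5],"turn": 0},{"xyz": [0,0,2],"turn": 0},{"xyz": [0,0,2],"turn": 0},{"xyz": [0,0,1.5],"turn": 0},{"xyz": [0,0,1.0],"turn": 0},{"xyz": [0,0,0.6],"turn": 0},{"xyz": [0,0,0],"turn": 0},{"xyz": [0,0,0],"turn": 0}]'

```text
t: 17.0
tool_pos: [0.5189, 0.0038, 0.0462]
ee_rot: [-180.0, 0.1, 176.3]
wrist_force: [0.3, 0.3, -2.1]
finger_gap: 0.105
```

Call:
step_arm --plan '[{"xyz": [0,0,0.3],"turn": 0},{"xyz": [0,0,0.3],"turn": 0},{"xyz": [0,0,0.2],"turn": 0},{"xyz": [0,0,0.2],"turn": 0},{"xyz": [0,0,0],"turn": 0},{"xyz": [0,0,0],"turn": 0}]'

```text
t: 17.5
tool_pos: [0.518, 0.004, 0.0352]
ee_rot: [180.0, -0.0, 176.3]
wrist_force: [0.4, -0.3, -2.7]
finger_gap: 0.107
```

Call:
step_arm --plan '[{"xyz": [0,0,0.15],"turn": 0},{"xyz": [0,0,0.1],"turn": 0},{"xyz": [0,0,0.1],"turn": 0},{"xyz": [0,0,0],"turn": 0},{"xyz": [0,0,0],"turn": 0}]'

```text
t: 17.92
tool_pos: [0.5181, 0.0039, 0.0318]
ee_rot: [-180.0, 0.0, 176.3]
wrist_force: [0.2, -0.0, -1.9]
finger_gap: 0.107
```

Call:
step_arm --plan '[{"xyz": [0,0,0.1],"turn": 0},{"xyz": [0,0,0],"turn": 0},{"xyz": [0,0,0],"turn": 0}]'

```text
t: 18.17
tool_pos: [0.5182, 0.004, 0.0316]
ee_rot: [-180.0, -0.0, 176.4]
wrist_force: [-4.4, 0.2, 6.8]
finger_gap: 0.109
```

Call:
step_arm --plan '[{"xyz": [0,0,0],"turn": 0},{"xyz": [0,0,0],"turn": 0},{"xyz": [0,0,0],"turn": 0},{"xyz": [0,0,0],"turn": 0},{"xyz": [0,0,0],"turn": 0},{"xyz": [0,0,0],"turn": 0}]' --gripper 165

```text
t: 18.67
tool_pos: [0.5181, 0.004, 0.0307]
ee_rot: [180.0, -0.0, 176.3]
wrist_force: [0.2, 0.2, -0.1]
finger_gap: 0.349
```

Call:
step_arm --plan '[{"xyz": [0,0,-0.5],"turn": 0},{"xyz": [0,0,-1],"turn": 0},{"xyz": [0,0,-2],"turn": 0},{"xyz": [0,0,-3],"turn": 0},{"xyz": [0,0,-4],"turn": 0},{"xyz": [0,0,-4],"turn": 0},{"xyz": [0,0,-4],"turn": 0},{"xyz": [0,0,-3],"turn": 0},{"xyz": [0,0,0],"turn": 0},{"xyz": [0,0,0],"turn": 0}]'

```text
t: 19.5
tool_pos: [0.5195, 0.0037, 0.2492]
ee_rot: [-179.9, 0.4, 176.3]
wrist_force: [0.2, -0.2, -0.6]
finger_gap: 0.355
```

Run:
```python
from h import *
go([.517,.003,.032])
for n in ["wrist","scene"]:
    c=read_camera(n)
    cv2.imwrite(f"pics/{n}9.png",c["img"][:,:,::-1])
```

```text
t 19.5 pos [0.5195 0.0037 0.2492] rot [-179.94    0.35  176.35] F [ 0.2 -0.2 -0.6] gap 0.355
tool shift cm [ 0.25 -0.08 21.72]
```

View pics/wrist9.png

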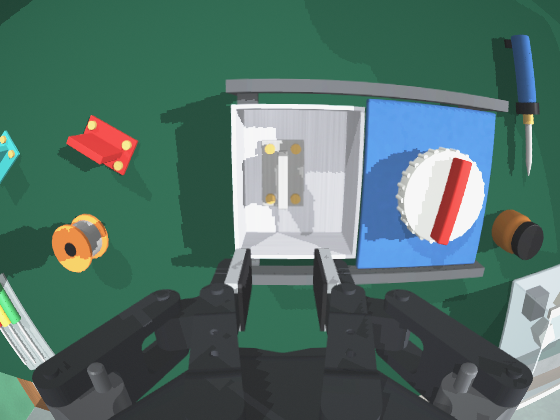

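View pics/scene9.png

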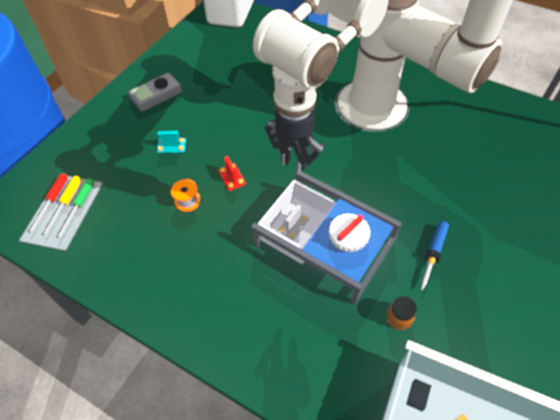

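Run:
```python
from h import *
c=read_camera("wrist")
P=wplane(c,[[461,160],[441,243]],.139); d=P[0]-P[1]; print(P.round(4),"cap deg",np.degrees(np.arctan2(d[1],d[0]))+90+3.7-0)
B=wplane(c,[[270,149],[296,149],[296,199],[267,199]],.014); print(B.mean(0))
from cell import hand_in
hand_in()
```

```text
[[0.4859 0.1595 0.139 ]
 [0.5605 0.1449 0.139 ]] cap deg 262.66517746516575
[0.51376082 0.00476334 0.014     ]
the job is handed in; nothing more can be done
```

The job is handed in: the steel bracket stands upright on the tub floor, with the cap unlocked and the cover open. `hand_in()` gives no verdict, so I don't know how it was judged.

**What I did:**
- **Cap:** I gripped the red bar, pressed the cap to its bottom stop at about 36 N and turned it anticlockwise. I then let it spring back up.
- **Cover:** I slid it along the rails by the cap until it met the end stop.
- **Bracket:** I picked the steel bracket up by its web from between the red and turquoise look-alikes. I lowered it until it touched the tub floor, then let go and raised the arm clear.

**Last checks:**
- **Cap turn:** the tool's yaw put the cap at about 1.38 rad after the turn, and the bar in the last wrist picture gave about 83° (1.44 rad). That is slightly past the 1.4 end stop but within picture error, and both are well above 1.1.
- **Cap height:** the tool rose about 10 mm with the cap, from 0.115 to 0.124 m. I did not measure its height separately.
- **Cover:** it moved about 140 mm, with 8 N of reaction at the stop.
- **Bracket position:** the last picture shows it upright, about 13 mm to the −y side of the tub's centre.
- **Other things:** the spool, iron, flux jar and look-alikes look unmoved in the pictures; I did not measure them again.
- **Time and contact:** about 19.6 s of the 64 s was used, and the wrist force was near zero with the arm clear.

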